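# Put the spotting plate away edge first

### The job

Pick up the file lying across the wooden storage tray and lay it down in the low blue bin beside the other file. Then take the heavy spotting plate by its handle from the sloping stand and put it away in the tray: rest its lower short edge on the tray floor, tucked under the steel retaining strip with the other end still raised, then pivot that end down gently, without letting it drop, until the plate lies flat between the rails, ground face down. Leave everything else where it is.

Things in the scene. Friction and masses are not known exactly. Their poses are not given: they have to be found in the camera images.
- plate: Cast-iron spotting plate, dark grey, about 0.85 kg: slab 140 (x) x 90 (y) x 8 mm with a bow handle along x on its back. Low ribs reach z = 14.5 mm, 20 mm or more from the short edges. Origin: centre of the ground face; z points out of the back. It starts on the sloping stand, -x edge down on the ledge, x rising at 40 degrees, z leaning to the stand's front. Either short edge may go under the strip.
- plate_grip (a point): middle of the plate's handle bar, 52 mm above the ground face (z) over its centre. Bar: 96 mm long (x), 14 mm wide (y), 16 mm high, flat sides; posts 12 mm long at x = +-42 mm from here. Axes as the plate's.
- plate_end_a (a point): middle of the plate's short edge at its -x end, on the ground face, 70 mm from the plate's origin; the lower edge at the start.
- plate_end_b (a point): middle of the plate's short edge at its +x end, on the ground face, 70 mm from the plate's origin.
- stand: Fixed grey sheet-steel sloping stand, 130 mm wide (y), 132 mm deep (x), 119 mm high at its back. Its sheet rises towards +x at 40 degrees from a point 70 mm in front (-x) of the origin and 10 mm up; a ledge 7 mm high, square to the slope, runs along the low front. Origin: on the bench below its middle.
- tray: Fixed wooden storage tray. Floor (grey lining) at z = 10 mm, 148 mm long (x from -74 to +74), 104 mm wide (y). Side rails (y = +-52 to +-62) and a rail at the +x end (x = 74 to 84) rise 8 mm above the floor. At the -x end a block (inner face x = -74) carries the retaining strip. Between strip and end rail only 132 mm are clear, so the plate goes in edge first. Origin: on the bench below the floor's centre.
- strip_edge (a point): middle of the lower edge of the steel retaining strip's free (+x) side: at x = -58, z = 28 mm in the tray's frame, axes as the tray's. The strip overhangs the tray floor by 16 mm with 18 mm of free height below; it is 110 mm wide (y) and 4 mm thick.
- file: Flat file, 200 mm long, 0.15 kg, lying across the tray's side rails. Along x: round wooden handle 24 mm thick from -100 to -5 mm, then a steel blade 20 x 5 mm to +100. Origin: mid-length, level with the tray's rail tops (4 mm above a flat floor it lies on). Its centre line is 7.6 mm above the origin and rises 0.085 mm per mm towards the handle (so 9.3 mm at x = -20). Balance point near x = +13 mm.
- file_bin: Fixed low blue bin for files, 236 (x) x 116 (y) mm outside, walls 3 mm thick and 17 mm high, floor 3 mm thick. Another file lies in it along its +y wall (y about +34 mm); the lane at y below +15 mm is free. Origin: on the bench below its centre.
- file_two: the other file, already in the blue bin along its +y wall: same shape, blade 16 mm wide. Origin and axes as for file. Leave it.
- mug: white mug, 76 mm across, 92 mm tall, handle on its +y side. Origin: centre of its underside.
- oil_bottle: white squeeze bottle, 54 mm across, 150 mm tall. Origin: centre of its underside.
- hammer: hammer 260 mm long lying along its x. Origin: below its middle, on the bench.
- oilstone: grey bench stone 150 (x) x 50 (y) x 25 (z) mm lying across the open end of the storage tray, just outside it. Origin: centre of its underside.
- brush_pot: metal pot 68 mm across and 85 mm tall with brushes standing in it up to 175 mm. Origin: centre of its underside.
- vee_block: steel vee block 70 (x) x 50 (y) x 44 (z) mm. Origin: centre of its underside.
- spanner: open-ended spanner 170 mm long lying along its x. Origin: below its middle, on the bench.
Things that resemble listed ones, but are neither listed nor needed, are in the scene too. Leave any green or pink look-alike of the file alone.

How it is judged:
On the way, in this order (a step that is already met when the one before it is completed fails the run):
1. the file lies in the blue bin, let go (x of file in the frame of file_bin between -0.022 and 0.022 m and y of file in the frame of file_bin between -0.05 and 0.05 m and z of file in the frame of file_bin between 0 and 0.016 m and linear speed of file below 0.03 m/s and contact force between file and the fingers below 0.1 N), for 0.2 s.
2. one short edge of the plate rests on the tray floor under the retaining strip while the other end is still raised (plate at 6 degrees or more) (((x of plate_end_a in the frame of tray between -0.08 and -0.061 m and y of plate_end_a in the frame of tray between -0.02 and 0.02 m and z of plate_end_a in the frame of tray between 0.004 and 0.017 m) or (x of plate_end_b in the frame of tray between -0.08 and -0.061 m and y of plate_end_b in the frame of tray between -0.02 and 0.02 m and z of plate_end_b in the frame of tray between 0.004 and 0.017 m)) and contact force between plate and tray above 0.3 N and angle between plate's own z axis and vertical between 0.105 and 0.9 rad), for 0.1 s.
At the end, for the whole second after the job is handed in: The plate lies at rest in the tray, ground face down and flat to 1.7 degrees, on the floor to 3 mm, within 7 mm lengthwise and 12 mm sideways of the floor's centre, lengthwise to 9 degrees. The file lies at rest in the blue bin, on its floor inside its walls (x of plate in the frame of tray between -0.007 and 0.007 m and y of plate in the frame of tray between -0.012 and 0.012 m and z of plate in the frame of tray between 0.007 and 0.013 m and angle between plate's own z axis and vertical below 0.03 rad and angle between the x axis of plate and the x axis of tray, either way round below 0.15 rad and x of file in the frame of file_bin between -0.022 and 0.022 m and y of file in the frame of file_bin between -0.05 and 0.05 m and z of file in the frame of file_bin between 0 and 0.016 m and linear speed of each of plate, file below 0.02 m/s); the robot touches nothing.
It fails at once if the plate is dropped or slammed at the tray: it turns faster than 3 rad/s or moves faster than 0.45 m/s there (distance between plate and tray below 0.08 m and (angular speed of plate above 3 rad/s or linear speed of plate above 0.45 m/s)).
It fails at once if a bystander on the bench (mug, bottle, hammer, bench stone, pot, vee block, spanner) is moved by more than 25 mm (distance of any of mug, oil_bottle, hammer, oilstone, brush_pot, vee_block, spanner from where it was at the start of the episode above 0.025 m).
It fails at once if the file already in the bin is moved by more than 40 mm (distance of file_two from where it was at the start of the episode above 0.04 m).
It also fails if it takes over 70 s, if anything falls off the work surface, if the arm or the gripper's body presses on something with over 40 N, if the wrist force passes 120 N, or if a joint passes its speed limit or range.

### The arm

A 7-joint arm with a two-finger parallel gripper is mounted at the origin on the work surface. World frame = base frame: x ahead of the robot, y to its left, z up, the work surface at z = 0. Lengths are in m, angles in rad, forces in N, time in s.
With the tool pointing down it reaches from about 0.425 to 1.025 m from the base axis. Payload 3.6 kg.
Tool frame: the origin (TCP) lies at the very end of the fingers, on their centre line; the grasp point (between the pads) lies 19 mm behind it; z points along the fingers, y is the line along which they close (so a half turn about z gives the same grasp; the last joint's range is limited). The gripper opens to 85 mm and grips with 20 to 120 N. Pads are 22 mm wide; open, the fingers measure 114 mm over their backs; the gripper's body (76 mm by 85 mm) begins 54 mm behind the grasp point. The pads swing forward as they close: fully open they stand 13 mm farther back than shut.
Start: joints at [-1.216, 0.591, 0.048, 1.609, -0.033, 0.943, -0.034], TCP at [0.315, 0.653, 0.231] pointing down, gripper open.
Joint ranges: [-2.69, 2.69], [-0.47, 2.24], [-1.27, 1.36], [0.19, 2.51], [-1.53, 4.68], [0.08, 2.07], [-3.09, 3.09]. Speed limits (rad/s): [2.57, 2.57, 3.14, 3.14, 3.14, 3.14, 3.14].

### API

Orientations are given as a unit quaternion [x, y, z, w].
In Python, from workcell import get_state, camera, finish_job, look_for, masks_of, pinpoint gives the robot as it stands.
- The arm moves only by the shell command python3 -m handwheel 'ROWS' [FORCE]. ROWS is JSON, a list of rows, each a list of 3 entries, a list of its own where there are three numbers: the shift along the world's x, y, z scaled (see below), then the turn, a rotation vector about the world's x, y, z scaled (see below), then the opening, from 0 (shut) to 1 (fully open). In form: [[[x, y, z], [ax, ay, az], gripper], ...]. A call has 1 to 10 rows; each row is the pose to reach, as a shift and turn from the pose commanded when the call began; what a row does not reach only later rows make up. The controller multiplies each number of a shift by 200 mm and each number of a turn by 90 degrees. A row lasts 1/8 s, in which the tool goes at most 62.5 mm and 10.7 degrees, less where a joint would pass 70% of its speed; a pose out of reach is approached as far as the arm can. A call with a number of a shift or a turn outside -1 to 1 is refused whole. A call with a gripper value outside its range is refused whole. The fingers move at their own pace and stop on an object; FORCE is the grip in N (left out, the last holds). Time passes only in rows, so rows that repeat a pose let the fingers close. It gives the time, the measured TCP pose, the force, the opening and the grip force at its end, in the units of the state.
- get_state(): the state, without advancing time (a new reading comes with each control period).
- camera(name): name is "side" or "top" or "wrist"; returns a dict with "pixels" (400x640x3 uint8, blue, green, red), "camera_matrix" (3x3 intrinsics, pixels), "world_from_camera" (4x4, takes a point from camera to world coordinates); the wrist camera has in their place "hand_eye" (4x4, takes a point from camera to tool coordinates, whose origin is the TCP and whose axes are the flange's). Camera axes: x right, y up, looking along -z (the intrinsics and any distortion apply to the point x, -y, -z); pixel columns grow to the right and rows downward; lengths in m; the calibration is good to about 2 mm. A picture is of the moment at which its call begins: read the wrist's pose just before it. There is no depth.
- finish_job(): hands the job in; it is judged then, once.
Trained networks look in the newest picture that a camera, given by its name, has taken for a name from the list of things; names that differ only in an ending like _2 or _b are one class to them, and where a whole thing is asked for, a point or a joint stands for the part that bears it (a point fixed in the world has none). Each returns a list of dicts, best first, with "conf" (0 to 1); they miss things now and then, are a little off and sometimes report something else, mostly with a low value. They report only what shows in the picture. A call takes as long as a camera call. They do not tell look-alikes from the thing itself.
- look_for(camera, target): "location" ([column, row] in pixels, amid what is visible of it).
- masks_of(camera, target): "pixels" (400x640 bool, what is visible of it) and "location" ([column, row] in pixels, amid what is visible of it).
- pinpoint(camera, target): "location" ([column, row] in pixels: a listed point, or the origin of a listed thing).
The state is a dict: "time_s": time; "qpos": joint angles; "qd": joint speeds; "joint_efforts": joint torques, N m; "tool_pos": TCP position; "tool_rot": TCP orientation; "force": force on the tool from outside, world axes, zero at the start; "torque": the same for the moment, N m; "opening": opening from 0.0 (shut) to 1.0 (fully open); "grasp_force": force on a finger pad.
Only numpy, scipy, OpenCV 4.12 (cv2) and the standard library are available. Lean on these libraries where they do the work, as an engineer would, in place of code of your own. Each camera call takes 0.05 s, during which the arm holds its last target. There are 200 camera calls.

## Working session

There is one attempt and no reset: what is moved stays moved. The work goes in short steps, Python scripts to look and compute and a shell command to move; the robot and the scene stay as the last step left them, time stands still between calls to the robot, and variables do not carry over. Pictures are saved under pics/ and viewed, at most 10 in all, crops included, and the job is handed in when it is done.

```bash
ls; mkdir -p pics
cat > h.py <<'E'
import numpy as np,cv2
from workcell import *
from scipy.spatial.transform import Rotation as R
def T(cam,c,s=None):
    if cam!='wrist': return np.array(c['world_from_camera'])
    M=np.eye(4);M[:3,:3]=R.from_quat(s['tool_rot']).as_matrix();M[:3,3]=s['tool_pos'];return M@np.array(c['hand_eye'])
def ray(c,M,px,z):
    K=np.array(c['camera_matrix']);d=np.linalg.inv(K)@[px[0],px[1],1];d=M[:3,:3]@(d*[1,-1,-1]);o=M[:3,3]
    return o+d*(z-o[2])/d[2]
def tri(obs):
    A=0;b=0
    for c,M,px in obs:
        K=np.array(c['camera_matrix']);d=np.linalg.inv(K)@[px[0],px[1],1];d=M[:3,:3]@(d*[1,-1,-1]);d/=np.linalg.norm(d)
        P=np.eye(3)-np.outer(d,d);A=A+P;b=b+P@M[:3,3]
    p=np.linalg.solve(A,b)
    return p
def proj(c,M,p):
    q=np.linalg.inv(M)@np.append(p,1);q=q[:3]*[1,-1,-1];u=np.array(c['camera_matrix'])@q;return u[:2]/u[2]
E
python3 - <<'E'
from h import *
for n in ('top','side'):
    c=camera(n);M=T(n,c);cv2.imwrite(f'pics/{n}0.png',c['pixels']);print(n,M[:3,3].round(2),[k for k in c])
    for t in ('file','file_bin','plate','plate_grip','plate_end_a','plate_end_b','stand','tray','strip_edge','file_two','oilstone'):
        print(t,[(np.round(r['location']).tolist(),round(r['conf'],2),ray(c,M,r['location'],0.015)[:2].round(3).tolist()) for r in pinpoint(n,t)[:4]])
E
```

```text
pics
top [0.36 0.   1.23] ['pixels', 'camera_matrix', 'world_from_camera']
file [([226.0, 283.0], 0.93, [0.218, 0.289]), ([409.0, 264.0], 0.62, [0.276, -0.235]), ([239.0, 180.0], 0.57, [0.517, 0.26])]
file_bin [([321.0, 179.0], 0.6, [0.52, 0.02])]
plate [([420.0, 177.0], 0.7, [0.528, -0.27])]
plate_grip [([421.0, 161.0], 0.84, [0.574, -0.274]), ([476.0, 141.0], 0.74, [0.635, -0.437])]
plate_end_a [([418.0, 191.0], 0.79, [0.486, -0.265])]
plate_end_b [([418.0, 191.0], 0.79, [0.486, -0.265])]
stand [([412.0, 183.0], 0.56, [0.508, -0.246])]
tray [([241.0, 177.0], 0.7, [0.524, 0.254])]
strip_edge [([242.0, 157.0], 0.7, [0.584, 0.252])]
file_two [([313.0, 179.0], 0.86, [0.519, 0.042])]
oilstone [([233.0, 221.0], 0.83, [0.394, 0.275]), ([415.0, 188.0], 0.66, [0.495, -0.255])]
side [ 0.18 -0.68  0.81] ['pixels', 'camera_matrix', 'world_from_camera']
file [([203.0, 191.0], 0.89, [0.219, 0.28]), ([275.0, 329.0], 0.75, [0.264, -0.249]), ([297.0, 171.0], 0.55, [0.523, 0.249])]
file_bin [([327.0, 219.0], 0.93, [0.515, 0.01])]
plate []
plate_grip [([396.0, 265.0], 0.8, [0.606, -0.212])]
plate_end_a [([358.0, 273.0], 0.73, [0.505, -0.193]), ([395.0, 286.0], 0.56, [0.569, -0.263])]
plate_end_b [([358.0, 273.0], 0.73, [0.505, -0.193]), ([395.0, 286.0], 0.56, [0.569, -0.263])]
stand [([371.0, 294.0], 0.94, [0.503, -0.26])]
tray [([302.0, 172.0], 0.6, [0.534, 0.239]), ([384.0, 202.0], 0.42, [0.7, 0.0])]
strip_edge [([313.0, 163.0], 0.68, [0.586, 0.267]), ([258.0, 182.0], 0.35, [0.388, 0.249])]
file_two [([323.0, 210.0], 0.55, [0.522, 0.049])]
oilstone [([258.0, 179.0], 0.65, [0.392, 0.265])]
```

Run:
```python
import cv2
t=cv2.imread('pics/top0.png');s=cv2.imread('pics/side0.png')
cv2.imwrite('pics/t1.png',cv2.resize(t[90:330,180:500],(800,600),interpolation=cv2.INTER_CUBIC))
cv2.imwrite('pics/s1.png',cv2.resize(s[120:360,180:500],(800,600),interpolation=cv2.INTER_CUBIC))
```

```text
(no output)
```

View pics/t1.png

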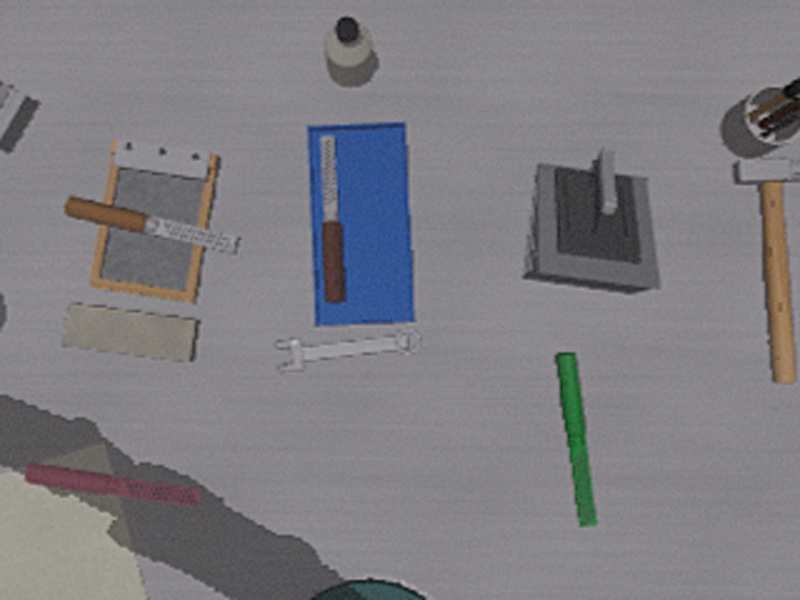

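View pics/s1.png

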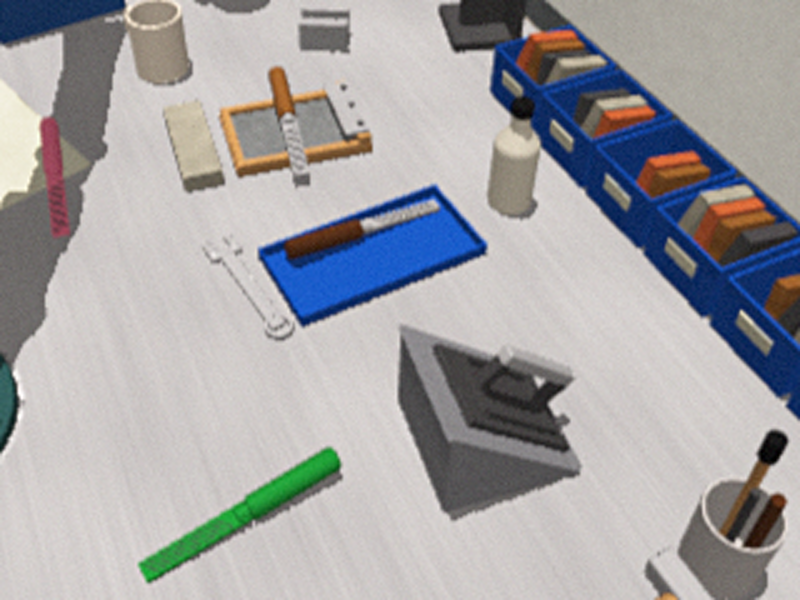

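The crops show three file-like things: brown at tray (239,180 top), pink (226,283), green (409,264). The brown one lies across the tray, so it is the target. The tray's strip is at its far (+x world) end, and the stand's low front also faces +x world. Next I measure from corners.

Run:
```python
from h import *
c=camera('top');M=T('top',c)
f=lambda p,z:ray(c,M,(p[0]/2.5+180-.3,p[1]/2.5+90-.3),z)[:2]
def rect(ps,z):
    P=np.array([f(p,z) for p in ps]);print(P.round(3).tolist(),'ctr',P.mean(0).round(3),'edges',[(np.linalg.norm(P[i]-P[i-1]).round(3),np.degrees(np.arctan2(*(P[i]-P[i-1])[::-1])).round(1)) for i in range(4)])
rect([(112,140),(217,155),(193,302),(92,287)],.02)
rect([(308,126),(405,122),(414,322),(316,327)],.017)
a,b=f((67,204),.027),f((238,245),.02);print('file',a,b,(a+b)/2,np.linalg.norm(a-b),np.degrees(np.arctan2(*(b-a)[::-1])))
s=get_state();print(s['tool_rot'],R.from_quat(s['tool_rot']).as_matrix().round(2).tolist())
w=camera('wrist');print(np.array(w['hand_eye']).round(3).tolist(),np.array(w['camera_matrix']).round(0).tolist())
for t in('plate','stand'):
    m=masks_of('top',t)
    if m:
        cs,_=cv2.findContours(m[0]['pixels'].astype('uint8'),0,2);k=max(cs,key=cv2.contourArea);print(t,m[0]['conf'],cv2.minAreaRect(k))
```

```text
[[0.617, 0.304], [0.599, 0.18], [0.426, 0.205], [0.443, 0.323]] ctr [0.521 0.253] edges [(np.float64(0.175), np.float64(-6.0)), (np.float64(0.126), np.float64(-98.1)), (np.float64(0.175), np.float64(171.9)), (np.float64(0.12), np.float64(81.9))]
[[0.635, 0.073], [0.64, -0.042], [0.404, -0.052], [0.398, 0.061]] ctr [0.519 0.01 ] edges [(np.float64(0.237), np.float64(2.8)), (np.float64(0.115), np.float64(-87.5)), (np.float64(0.236), np.float64(-177.4)), (np.float64(0.114), np.float64(93.2))]
file [0.53943765 0.35324882] [0.49281525 0.15323696] [0.51612645 0.25324289] 0.20537378103907547 -103.12124463377089
[ 2.22493076e-01  9.74934270e-01 -1.24475413e-05  4.19684354e-06] [[-0.9, 0.43, 0.0], [0.43, 0.9, -0.0], [-0.0, -0.0, -1.0]]
[[-0.0, 0.954, 0.299, 0.077], [1.0, -0.0, 0.001, -0.0], [0.001, 0.299, -0.954, -0.143], [0.0, 0.0, 0.0, 1.0]] [[324.0, 0.0, 325.0], [0.0, 324.0, 200.0], [0.0, 0.0, 1.0]]
plate 0.57 ((418.25286865234375, 173.28823852539062), (46.017906188964844, 32.979496002197266), 85.60128784179688)
stand 0.92 ((419.1773681640625, 181.71412658691406), (55.54310989379883, 46.86663818359375), 7.853313446044922)
```

Sizes agree (bin 236×115, file 205, tray width 123), so I move over the file.

```bash
python3 -m handwheel '[[[0.5,-0.5,0],[0,0,-0.3],0.55],[[1,-1,0],[0,0,-0.5],0.55],[[1,-1,0],[0,0,-0.862],0.55],[[1,-1,0],[0,0,-0.862],0.55],[[1,-1,0],[0,0,-0.862],0.55],[[1,-1,0],[0,0,-0.862],0.55],[[1,-1,0],[0,0,-0.862],0.55],[[1,-1,0],[0,0,-0.862],0.55]]' 40; python3 -m handwheel '[[[0.03,-0.4,0],[0,0,0],0.55],[[0.03,-0.9,0],[0,0,0],0.55],[[0.03,-0.9,0],[0,0,0],0.55],[[0.03,-0.9,0],[0,0,0],0.55],[[0.03,-0.9,0],[0,0,0],0.55]]'
python3 - <<'E'
from h import *
s=get_state();c=camera('wrist');M=T('wrist',c,s)
cv2.imwrite('pics/w1.png',c['pixels'])
print(s['tool_pos'],R.from_quat(s['tool_rot']).as_matrix().round(3).tolist())
for t,z in(('file',.018),('tray',0),('strip_edge',.028),('file_two',.007),('file_bin',0)):
    print(t,[(np.round(r['location']),round(r['conf'],2),ray(c,M,r['location'],z)[:2].round(3)) for r in pinpoint('wrist',t)[:3]])
E
```

```text
time_s: 2.4
tool_pos: [0.5144, 0.4534, 0.2312]
tool_rot: [0.784, 0.621, -0.0, 0.0]
force: [0.3, 0.3, -0.7]
opening: 0.551
grasp_force: 0.0
time_s: 3.02
tool_pos: [0.5207, 0.274, 0.2316]
tool_rot: [0.784, 0.621, 0.001, -0.0]
force: [-0.7, 1.1, 0.2]
opening: 0.544
grasp_force: 0.0
[0.52070467 0.27396877 0.2316337 ] [[0.229, 0.974, 0.0], [0.974, -0.229, 0.001], [0.001, 0.0, -1.0]]
file [(array([329., 188.]), 0.88, array([0.519, 0.252])), (array([ 74., 203.]), 0.6, array([0.227, 0.302]))]
tray [(array([330., 180.]), 0.56, array([0.521, 0.256]))]
strip_edge [(array([381., 184.]), 0.86, array([0.577, 0.247]))]
file_two [(array([369., 330.]), 0.87, array([0.526, 0.042]))]
file_bin [(array([367., 346.]), 0.58, array([0.519, 0.009])), (array([327., 187.]), 0.47, array([0.517, 0.249])), (array([328., 182.]), 0.45, array([0.519, 0.254]))]
```

View pics/w1.png

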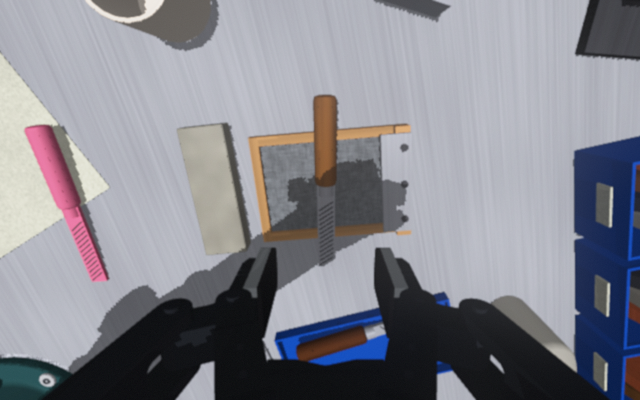

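The wrist view shows the file (brown handle end 325,96; tip 326,264) well aligned with the gripper, and the strip edge at columns 380–384.

Run:
```python
from h import *
s=get_state();c=camera('wrist');M=T('wrist',c,s)
g=lambda p,z:ray(c,M,p,z)[:2]
a,b=g((325,96),.027+.009),g((326,264),.018);print('file',a.round(4),b.round(4),((a+b)/2).round(4),np.linalg.norm(a-b),np.degrees(np.arctan2(*(b-a)[::-1])))
d=(b-a)/np.linalg.norm(b-a);print('grasp from tip',b-d*.12)
for m in masks_of('wrist','tray')[:1]:
    cs,_=cv2.findContours(m['pixels'].astype('uint8'),0,2);k=max(cs,key=cv2.contourArea)
    P=np.array([g(p,.018) for p in cv2.boxPoints(cv2.minAreaRect(k))]);print(m['conf'],P.round(3).tolist(),P.mean(0))
for p,z in(((249,138),.018),((265,240),.018),((411,125),.018),((411,234),.018),((381,137),.032),((384,232),.032)):print(p,g(p,z).round(4))
```

```text
file [0.5374 0.3507] [0.4938 0.1589] [0.5156 0.2548] 0.19667404890055828 -102.81696675439629
grasp from tip [0.52041049 0.27591454]
0.81 [[0.543, 0.321], [0.623, 0.302], [0.604, 0.172], [0.514, 0.193]] [0.57077206 0.24702226]
(249, 138) [0.447  0.3272]
(265, 240) [0.4298 0.2069]
(411, 125) [0.6206 0.3009]
(411, 234) [0.6016 0.1749]
(381, 137) [0.585  0.2977]
(384, 232) [0.5694 0.1912]
```

```bash
python3 -m handwheel '[[[0,0,-0.3],[0,0,0],0.55],[[0,0,-0.6],[0,0,0],0.55],[[0,0,-0.9],[0,0,0],0.55],[[0,0,-1],[0,0,0],0.55],[[0,0,-1],[0,0,0],0.55]]'; python3 -m handwheel '[[[0,0,-0.04],[0,0,0],0.55],[[0,0,-0.08],[0,0,0],0.55],[[0,0,-0.08],[0,0,0],0.55],[[0,0,-0.08],[0,0,0],0],[[0,0,-0.08],[0,0,0],0],[[0,0,-0.08],[0,0,0],0],[[0,0,-0.08],[0,0,0],0],[[0,0,-0.08],[0,0,0],0]]' 50
```

```text
time_s: 4.05
tool_pos: [0.5204, 0.273, 0.0307]
tool_rot: [0.784, 0.62, -0.001, -0.0]
force: [0.4, 0.5, -0.1]
opening: 0.551
grasp_force: 0.0
time_s: 5.05
tool_pos: [0.5211, 0.2733, 0.0158]
tool_rot: [0.784, 0.62, 0.001, 0.0]
force: [-0.9, -0.8, 5.4]
opening: 0.262
grasp_force: 49.0
```

```bash
python3 -m handwheel '[[[0,0,0.25],[0,0,0],0],[[0,0,0.5],[0,0,0],0],[[0.05,-0.2,0.5],[0,0,-0.11],0],[[0.09,-0.45,0.5],[0,0,-0.22],0],[[0.09,-0.7,0.5],[0,0,-0.33],0],[[0.09,-1,0.5],[0,0,-0.45],0],[[0.09,-1,0.5],[0,0,-0.56],0],[[0.09,-1,0.5],[0,0,-0.68],0],[[0.09,-1,0.5],[0,0,-0.8],0],[[0.09,-1,0.5],[0,0,-0.826],0]]'; python3 -m handwheel '[[[0,-0.2,0],[0,0,0],0],[[0,-0.4,0],[0,0,0],0],[[0,-0.4,0],[0,0,0],0],[[0,-0.4,0],[0,0,0],0]]'
python3 - <<'E'
from h import *
s=get_state();print(s['tool_pos'],R.from_quat(s['tool_rot']).as_matrix().round(3).tolist(),s['opening'],s['qpos'])
c=camera('top');cv2.imwrite('pics/t2.png',cv2.resize(c['pixels'][90:290,180:480],(800,533),interpolation=2))
c=camera('side');cv2.imwrite('pics/s2.png',cv2.resize(c['pixels'][130:300,200:455],(800,533),interpolation=2))
E
```

```text
time_s: 6.3
tool_pos: [0.5379, 0.0734, 0.1146]
tool_rot: [1.0, 0.021, -0.001, 0.0]
force: [-0.2, -0.0, -1.8]
opening: 0.262
grasp_force: 49.5
time_s: 6.8
tool_pos: [0.5383, -0.0064, 0.1151]
tool_rot: [1.0, 0.021, -0.0, -0.0]
force: [0.3, 0.4, -2.4]
opening: 0.263
grasp_force: 49.5
[ 0.53827112 -0.00635811  0.11507121] [[0.999, 0.042, -0.001], [0.042, -0.999, 0.001], [-0.001, -0.001, -1.0]] 0.2628494474524989 [-0.53648701  0.63015556  0.66078875  2.13477249 -0.69498427  0.60160285
 -0.90164255]
```

View pics/s2.png

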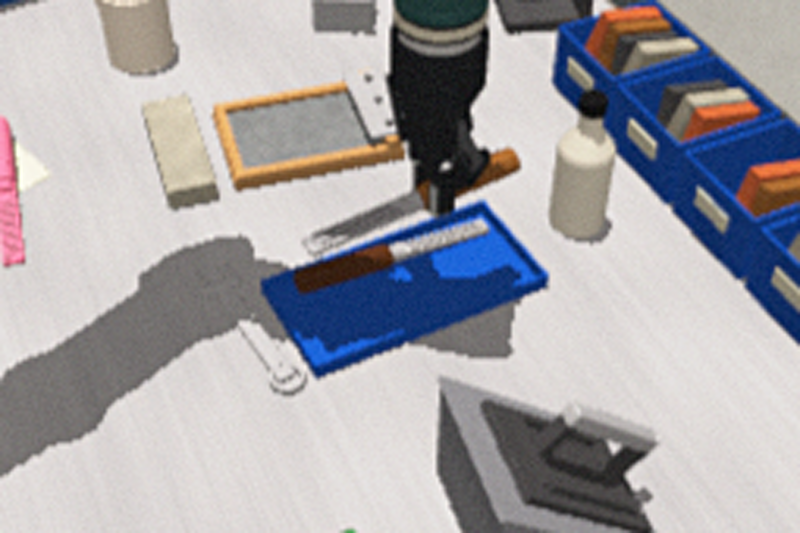

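The file is held level above the lane. Lower and release.

```bash
python3 -m handwheel '[[[0,0,-0.2],[0,0,0],0],[[0,0,-0.38],[0,0,0],0],[[0,0,-0.48],[0,0,0],0],[[0,0,-0.52],[0,0,0],0],[[0,0,-0.545],[0,0,0],0],[[0,0,-0.545],[0,0,0],0],[[0,0,-0.545],[0,0,0],0.35],[[0,0,-0.545],[0,0,0],0.42],[[0,0,-0.545],[0,0,0],0.42],[[0,0,-0.545],[0,0,0],0.42]]'; python3 -m handwheel '[[[0,0,0.15],[0,0,0],0.42],[[0,0,0.4],[0,0,0],0.5],[[0,0,0.8],[0,0,0],0.5],[[0,0,1],[0,0,0],0.5],[[0,0,1],[0,0,0],0.5],[[0,0,1],[0,0,0],0.5]]'
python3 - <<'E'
from h import *
s=get_state();c=camera('wrist');M=T('wrist',c,s)
for r in pinpoint('wrist','file')[:3]:
    p=ray(c,M,r['location'],.007);u=R.from_euler('z',-2.8,degrees=True).apply(p-[.519,.01,0]);print(r['conf'],r['location'],p.round(4),'in bin',u[:2].round(4))
print(s['tool_pos'],[(r['conf'],ray(c,M,r['location'],.007).round(4)) for r in pinpoint('wrist','file_two')[:2]])
for t in('plate_grip','stand','plate_end_a','plate_end_b'):
    print(t,[(r['conf'],np.round(r['location'])) for r in pinpoint('wrist',t)[:2]])
cv2.imwrite('pics/w2.png',c['pixels'])
E
```

```text
time_s: 8.15
tool_pos: [0.5387, -0.0068, 0.0065]
tool_rot: [1.0, 0.021, 0.0, -0.0]
force: [-0.1, -0.6, 0.4]
opening: 0.423
grasp_force: 0.0
time_s: 8.9
tool_pos: [0.5379, -0.0063, 0.206]
tool_rot: [1.0, 0.021, -0.0, -0.0]
force: [-0.8, 0.5, -0.2]
opening: 0.5
grasp_force: 0.0
0.63 [329.5, 189.5] [ 0.5185 -0.0123  0.007 ] in bin [-0.0016 -0.0222]
0.46 [493.9, 375.9] [ 0.2689 -0.2439  0.007 ] in bin [-0.2622 -0.2414]
[ 0.53787766 -0.00625287  0.20595153] [(0.75, array([0.5219, 0.0428, 0.007 ]))]
plate_grip [(0.57, array([638., 184.]))]
stand [(0.64, array([541., 206.]))]
plate_end_a [(0.95, array([570., 145.])), (0.89, array([596., 282.]))]
plate_end_b [(0.95, array([570., 145.])), (0.89, array([596., 282.]))]
```

View pics/w2.png

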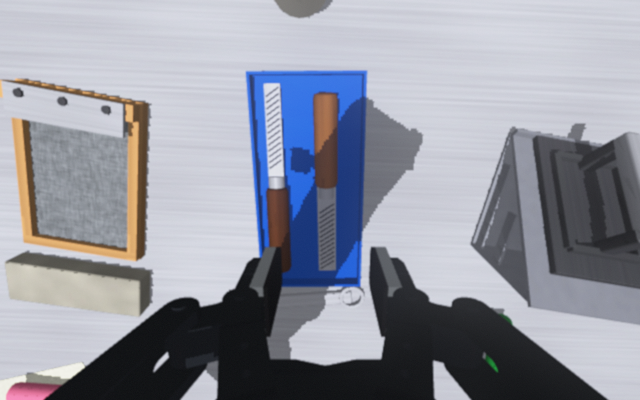

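The file lies in the bin lane (329,190 in the wrist view), let go. Now I triangulate the plate grip.

```bash
cat >> h.py <<'E'
def plan(p,Rt,dz=0):
    "shift & turn in units from current commanded ~ measured pose"
    s=get_state();R0=R.from_quat(s['tool_rot']);v=(R.from_matrix(Rt)*R0.inv()).as_rotvec()
    print('shift',((np.array(p)-s['tool_pos'])/.2).round(3),'turn',(v/(np.pi/2)).round(3))
def tool(th,yaw):
    "tool pitched th deg back toward -x, tool x axis yaw deg"
    return (R.from_euler('z',yaw,degrees=True)*R.from_euler('y',th,degrees=True)).as_matrix()@np.diag([1,-1,-1.])
E
python3 - <<'E'
from h import *
C={}
for n in('top','side'):
    c=camera(n);M=T(n,c);C[n]=(c,M);print(n,{t:[np.round(r['location'],1).tolist() for r in pinpoint(n,t)[:2]] for t in('plate_grip','plate_end_a','plate_end_b','stand')})
def best(t,near):
    o=[]
    for n in C:
        rs=pinpoint(n,t); rs=[r for r in rs if np.hypot(*(np.array(r['location'])-near[n]))<18]
        if rs:o.append((*C[n],rs[0]['location']))
    return tri(o) if len(o)==2 else None
g=best('plate_grip',{'top':(421,161),'side':(394,268)});print(g)
# predicted pixels of model for comparison
yaw=-7.5
def model(o,yaw):
    Rs=R.from_euler('z',yaw+180,degrees=True);f=lambda x,y,z:Rs.apply([x,y,z])+[*o,0]
    return {'grip':f(-.0498,0,.0948),'bar_lo':f(-.0498-.0368,0,.0948-.0309),'bar_hi':f(-.013,0,.1257),'back+':f(.062,.065,.119),'back-':f(.062,-.065,.119)}
for k,v in model((.505,-.252),yaw).items(): print(k,v.round(3),{n:(proj(*C[n],v)).round(1).tolist() for n in C})
p=np.array([.555,-.26,.095]);Rt=tool(40,yaw);print(Rt.round(2).tolist());plan(p-Rt[:,2]*.09,Rt)
E
```

```text
top {'plate_grip': [[420.6, 161.8]], 'plate_end_a': [[420.4, 191.7], [419.4, 157.4]], 'plate_end_b': [[420.4, 191.7], [419.4, 157.4]], 'stand': [[412.7, 185.4]]}
side {'plate_grip': [[397.3, 264.8]], 'plate_end_a': [[360.5, 275.0], [394.6, 284.1]], 'plate_end_b': [[360.5, 275.0], [394.6, 284.1]], 'stand': [[372.1, 298.6]]}
[ 0.56193654 -0.25723377  0.0931341 ]
grip [ 0.554 -0.259  0.095] {'top': [422.0, 162.9], 'side': [392.9, 266.2]}
bar_lo [ 0.591 -0.263  0.064] {'top': [420.9, 152.0], 'side': [405.6, 270.5]}
bar_hi [ 0.518 -0.254  0.126] {'top': [423.1, 174.5], 'side': [379.4, 261.6]}
back+ [ 0.435 -0.308  0.119] {'top': [443.8, 205.9], 'side': [358.1, 296.1]}
back- [ 0.452 -0.179  0.119] {'top': [394.9, 199.3], 'side': [337.6, 249.6]}
[[0.76, -0.13, -0.64], [-0.1, -0.99, 0.08], [-0.64, -0.0, -0.77]]
shift [ 0.369 -1.304 -0.212] turn [ 0.02   0.445 -0.105]
```

```bash
python3 -m handwheel '[[[0.1,-0.2,0.3],[0,0.1,0],0.6],[[0.2,-0.4,0.3],[0.01,0.2,-0.05],0.6],[[0.3,-0.6,0.3],[0.02,0.3,-0.1],0.6],[[0.4,-0.75,0.3],[0.02,0.445,-0.105],0.6],[[0.4,-0.75,0.3],[0.02,0.445,-0.105],0.6],[[0.4,-0.75,0.3],[0.02,0.445,-0.105],0.6]]'
python3 - <<'E'
from h import *
Rt=tool(40,-7.5);plan(np.array([.562,-.258,.095])-Rt[:,2]*.09,Rt);s=get_state();print(s['tool_pos'],s['qpos'])
E
```

```text
time_s: 10.6
tool_pos: [0.6189, -0.1572, 0.2642]
tool_rot: [0.937, -0.061, -0.343, -0.022]
force: [1.2, 0.3, 1.1]
opening: 0.6
grasp_force: 0.0
shift [ 0.002 -0.542 -0.501] turn [-0.    -0.002 -0.   ]
[ 0.61890119 -0.15715394  0.26418845] [-0.23940036  0.92117221  0.82661311  1.35868833 -0.35251311  1.77603457
 -1.07607791]
```

```bash
python3 -m handwheel '[[[0,-0.3,0],[0,0,0],0.6],[[0,-0.54,0],[0,0,0],0.6],[[0,-0.54,-0.25],[0,0,0],0.6],[[0,-0.54,-0.5],[0,0,0],0.6],[[0,-0.54,-0.5],[0,0,0],0.6],[[0,-0.54,-0.5],[0,0,0],0.6]]'
python3 - <<'E'
from h import *
s=get_state();c=camera('wrist');M=T('wrist',c,s);cv2.imwrite('pics/w3.png',c['pixels'])
print(s['tool_pos'],s['qpos'])
print([(t,r['conf'],np.round(r['location'])) for t in ('plate_grip','plate_end_a') for r in pinpoint('wrist',t)[:3]])
n=-tool(40,-7.5)[:,2];x=R.from_euler('z',172.5,degrees=True).apply([np.cos(.698),0,np.sin(.698)])
for d in(-.048,0,.048):print(d,proj(c,M,np.array([.562,-.258,.095])+d*x+n*.008))
E
```

```text
time_s: 11.35
tool_pos: [0.6191, -0.2649, 0.1691]
tool_rot: [0.938, -0.061, -0.341, -0.022]
force: [0.4, -0.1, 0.6]
opening: 0.596
grasp_force: 0.0
[ 0.61910081 -0.26490794  0.16909211] [-0.08647728  1.04640019  0.79561535  1.32312145 -0.3543938   1.65523616
 -0.97728873]
[('plate_grip', 0.65, array([328., 200.])), ('plate_end_a', 0.83, array([326., 254.])), ('plate_end_a', 0.62, array([329., 103.]))]
-0.048 [325.11172327 135.48064852]
0 [325.17320945 201.16459392]
0.048 [325.22773518 259.41289764]
```

View pics/w3.png

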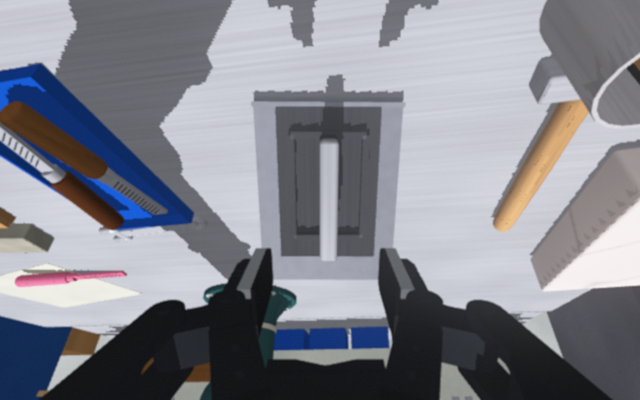

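The bar is at column 329, rows 138–260: about 3 mm further to −y than predicted, and straight. I correct for that and grasp.

```bash
python3 -m handwheel '[[[-0.1,-0.005,-0.13],[0,0,0],0.6],[[-0.2,0.01,-0.26],[0,0,0],0.6],[[-0.3,0.02,-0.385],[0,0,0],0.6],[[-0.345,0.027,-0.443],[0,0,0],0.6],[[-0.345,0.027,-0.443],[0,0,0],0.6],[[-0.345,0.027,-0.443],[0,0,0],0],[[-0.345,0.027,-0.443],[0,0,0],0],[[-0.345,0.027,-0.443],[0,0,0],0],[[-0.345,0.027,-0.443],[0,0,0],0],[[-0.345,0.027,-0.443],[0,0,0],0]]' 110
python3 -m handwheel '[[[0,0,0],[0,0,0],0],[[0,0,0],[0,0,0],0]]'
```

```text
time_s: 12.75
tool_pos: [0.5512, -0.259, 0.0789]
tool_rot: [0.938, -0.061, -0.341, -0.023]
force: [2.9, 2.2, 5.8]
opening: 0.139
grasp_force: 107.9
time_s: 13.0
tool_pos: [0.5512, -0.259, 0.0789]
tool_rot: [0.938, -0.061, -0.341, -0.023]
force: [2.9, 2.5, 5.7]
opening: 0.142
grasp_force: 107.9
```

Gripped. Lift straight up and test the load.

```bash
python3 -m handwheel '[[[0,0,0.05],[0,0,0],0],[[0,0,0.15],[0,0,0],0],[[0,0,0.3],[0,0,0],0],[[0,0,0.45],[0,0,0],0],[[0,0,0.6],[0,0,0],0],[[0,0,0.6],[0,0,0],0]]' 120
python3 -m handwheel '[[[0,0.15,0],[0,0,0],0],[[0,0.35,0],[0,0,0],0],[[0,0.6,0],[0,0,0],0],[[0,0.8,0],[0,0,0],0],[[0,1,0],[0,0,0],0],[[0,1,0],[0,0,0],0]]'
python3 - <<'E'
from h import *
s=get_state();print(s['opening'],s['force'],s['torque'])
th=np.radians(25);tx=R.from_euler('z',171.8,degrees=True)
def tcp(ex,ez,deg):
    th=np.radians(deg);return tx.apply([ex+.070*np.cos(th)-.033*np.sin(th),0,ez+.070*np.sin(th)+.033*np.cos(th)])+[.5207,.254,0]
p=tcp(-.048,.10,25);print(p);plan(p,tool(25,-8.2))
E
```

```text
time_s: 13.75
tool_pos: [0.5503, -0.2615, 0.2017]
tool_rot: [0.939, -0.062, -0.339, -0.021]
force: [0.4, -0.1, -9.2]
opening: 0.136
grasp_force: 117.5
time_s: 14.5
tool_pos: [0.55, -0.0538, 0.1959]
tool_rot: [0.938, -0.057, -0.342, -0.024]
force: [0.3, -0.9, -9.1]
opening: 0.138
grasp_force: 117.9
0.13833911222101106 [ 0.25303227 -0.92855955 -9.09281165] [-0.37133568 -2.16948377  0.05884955]
[0.51922014 0.25421325 0.15949144]
shift [-0.154  1.54  -0.182] turn [-0.026 -0.166 -0.012]
```

```bash
python3 -m handwheel '[[[-0.05,0.15,0],[-0.01,-0.05,0],0],[[-0.1,0.35,0],[-0.02,-0.1,0],0],[[-0.154,0.55,0],[-0.026,-0.166,-0.012],0],[[-0.154,0.75,0],[-0.026,-0.166,-0.012],0],[[-0.154,0.95,0],[-0.026,-0.166,-0.012],0],[[-0.154,0.95,0],[-0.026,-0.166,-0.012],0]]'
python3 -m handwheel '[[[0,0.12,0],[0,0,0],0],[[0,0.28,0],[0,0,0],0],[[0,0.44,0],[0,0,0],0],[[0,0.55,0],[0,0,0],0],[[0,0.58,-0.06],[0,0,0],0],[[0,0.58,-0.15],[0,0,0],0],[[0,0.58,-0.16],[0,0,0],0],[[0,0.58,-0.16],[0,0,0],0]]'
python3 - <<'E'
from h import *
s=get_state();print(s['tool_pos'])
c=camera('wrist');M=T('wrist',c,s);cv2.imwrite('pics/w4.png',c['pixels'])
Rt=R.from_quat(s['tool_rot']).as_matrix()
f=lambda x,y,z:np.array(s['tool_pos'])+Rt@np.array([-x,y,-(z-.033)])   # plate->world
for nm,q in dict(a=(-.07,0,0),aL=(-.07,.045,.008),aR=(-.07,-.045,.008),b=(.07,0,.008)).items():
    print(nm,f(*q).round(4),'wrist px',proj(c,M,f(*q)).round(1))
tilt=np.degrees(np.arccos(-Rt[2,2]));print('tilt',tilt,'yaw',np.degrees(np.arctan2(Rt[1,0],Rt[0,0])))
se=np.array([.5207,.254,0])+R.from_euler('z',171.8,degrees=True).apply([-.058,0,.028]);print('strip',se,proj(c,M,se))
c=camera('side');M=T('side',c);cv2.imwrite('pics/s4.png',cv2.resize(c['pixels'][110:260,200:400],(800,600),interpolation=2))
print('side a',(proj(c,M,f(-.07,0,0))-[200,110])*4)
for q in ((-.07,-.045,0),(-.07,-.045,.008),(.07,-.045,0)):print((proj(c,M,f(*q))-[200,110])*4)
E
```

```text
time_s: 15.25
tool_pos: [0.5176, 0.1349, 0.1967]
tool_rot: [0.974, -0.07, -0.217, -0.015]
force: [0.0, -1.0, -8.9]
opening: 0.136
grasp_force: 118.2
time_s: 16.25
tool_pos: [0.5187, 0.245, 0.1653]
tool_rot: [0.973, -0.075, -0.216, -0.014]
force: [0.3, 0.6, -8.0]
opening: 0.138
grasp_force: 118.1
[0.51865725 0.24501974 0.16531095]
a [0.5676 0.2372 0.1058] wrist px [324.2 110.7]
aL [0.5641 0.1922 0.1133] wrist px [414.1 111.3]
aR [0.5777 0.2812 0.1129] wrist px [234.1 111.4]
b [0.4455 0.2563 0.1722] wrist px [324.5 341.5]
tilt 24.968791343248864 yaw -8.87531263895071
strip [0.57810702 0.24572752 0.028     ] [308.91111348  44.54725784]
side a [443.78080158 144.50421584]
[429.26960234 113.27158575]
[433.1152578  104.89105979]
[265.00259506  74.27084157]
```

View pics/w4.png

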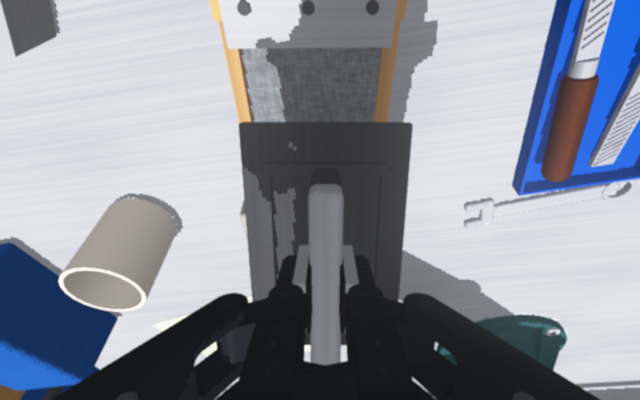

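View pics/s4.png

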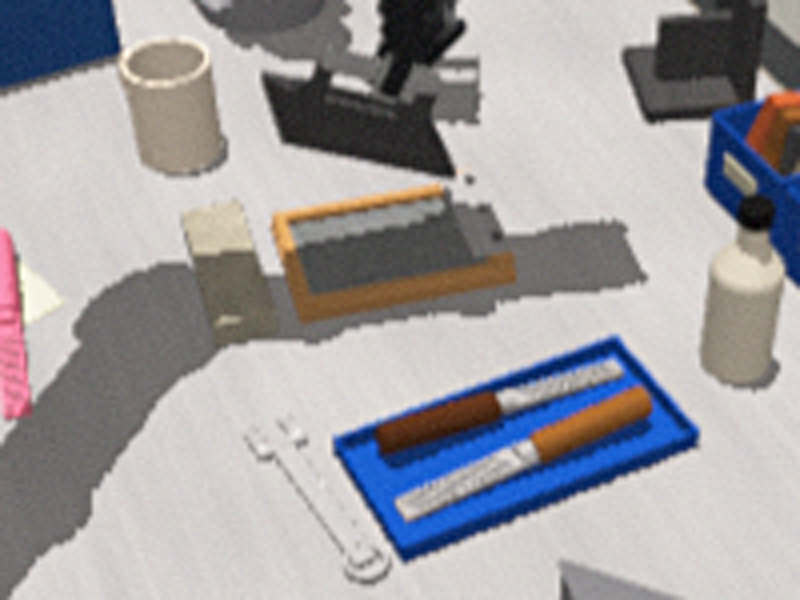

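The wrist view shows the plate's edge at row 122 (cols 241–411) and the strip edge at (309,47), where predicted. The side view shows the near plate corners at crop (455,177) and (283,143). I fit the plate pose in the hand.

Run:
```python
from h import *
from scipy.optimize import least_squares
s=get_state();Rt=R.from_quat(s['tool_rot']).as_matrix()
c=camera('wrist');M=T('wrist',c,s);c2=camera('side');M2=T('side',c2)
def f(u,q):
    x,y,z=q;p=R.from_rotvec([0,u[3],0]).apply([x,y,z-.052])+[u[0],u[1],u[2]]  # about grip; plate axes, rel. grasp pt
    return np.array(s['tool_pos'])+Rt@np.array([-p[0],p[1],-(p[2]+.019)])
sd=lambda p:np.array(p)/4+[200,110]-.4
O=[(c,M,(241,122),(-.07,-.045,.008)),(c,M,(411,122),(-.07,.045,.008)),(c2,M2,sd((455,177)),(-.07,.045,.0)),(c2,M2,sd((283,143)),(.07,.045,0)),(c2,M2,sd((264,75)),(.07,-.045,.004))]
g=lambda u:np.concatenate([np.concatenate([(proj(a,b,f(u,q))-p) for a,b,p,q in O]),np.array(u)*[100,100,100,10]])
r=least_squares(g,[0,0,0,0]);u=r.x;print(u.round(4),r.fun.round(1))
tilt=np.degrees(np.arccos(-Rt[2,2]));A=f(u,(-.07,0,0));B=f(u,(.07,0,0));print('a',A,'b',B,'plate tilt',np.degrees(np.arcsin((B-A)[2]/.14)),'yaw',np.degrees(np.arctan2(*(B-A)[1::-1])))
tr=lambda p:R.from_euler('z',-171.8,degrees=True).apply(p-[.5207,.254,0]);print('tray frame a',tr(A).round(4),'b',tr(B).round(4))
```

```text
[ 0.0044  0.0009 -0.005  -0.0254] [-0.7 -0.1  0.7 -0.2 -0.9  1.7 -0.6  0.  -0.9 -0.6  0.4  0.1 -0.5 -0.3]
a [0.56013529 0.23821315 0.10297875] b [0.43614422 0.25740799 0.16508971] plate tilt 26.33697927630503 yaw 171.1999959938037
tray frame a [-0.0413  0.01    0.103 ] b [0.0842 0.0087 0.1651]
```

```bash
python3 -m handwheel '[[[0.037,0.045,0],[0,0,0],0],[[0.037,0.045,-0.05],[0,0,0],0],[[0.037,0.045,-0.15],[0,0,0],0],[[0.037,0.045,-0.25],[0,0,0],0],[[0.037,0.045,-0.33],[0,0,0],0],[[0.037,0.045,-0.38],[0,0,0],0],[[0.037,0.045,-0.41],[0,0,0],0],[[0.037,0.045,-0.41],[0,0,0],0]]'
python3 -m handwheel '[[[0,0,-0.02],[0,0,0],0],[[0,0,-0.03],[0,0,0],0],[[0,0,-0.03],[0,0,0],0]]'
```

```text
time_s: 17.45
tool_pos: [0.5262, 0.2556, 0.0835]
tool_rot: [0.974, -0.074, -0.215, -0.014]
force: [0.1, -0.4, -8.1]
opening: 0.139
grasp_force: 118.2
time_s: 17.82
tool_pos: [0.5261, 0.2557, 0.0778]
tool_rot: [0.974, -0.074, -0.215, -0.014]
force: [-0.2, -0.1, -8.2]
opening: 0.141
grasp_force: 118.3
```

```bash
for i in 1 2 3; do :; done; python3 -m handwheel '[[[0,0,-0.012],[0,0,0],0],[[0,0,-0.012],[0,0,0],0]]' | grep -E 'pos|^force'; python3 -m handwheel '[[[0,0,-0.01],[0,0,0],0],[[0,0,-0.01],[0,0,0],0]]'| grep -E 'pos|^force';python3 - <<'E'
from h import *
s=get_state();c=camera('wrist');M=T('wrist',c,s)
cv2.imwrite('pics/w5.png',cv2.resize(c['pixels'][60:240,205:445],(800,600),interpolation=2))
E
```

```text
tool_pos: [0.526, 0.2556, 0.0752]
force: [0.0, 0.6, -8.1]
tool_pos: [0.526, 0.2556, 0.0731]
force: [-0.3, -0.8, -7.8]
```

View pics/w5.png

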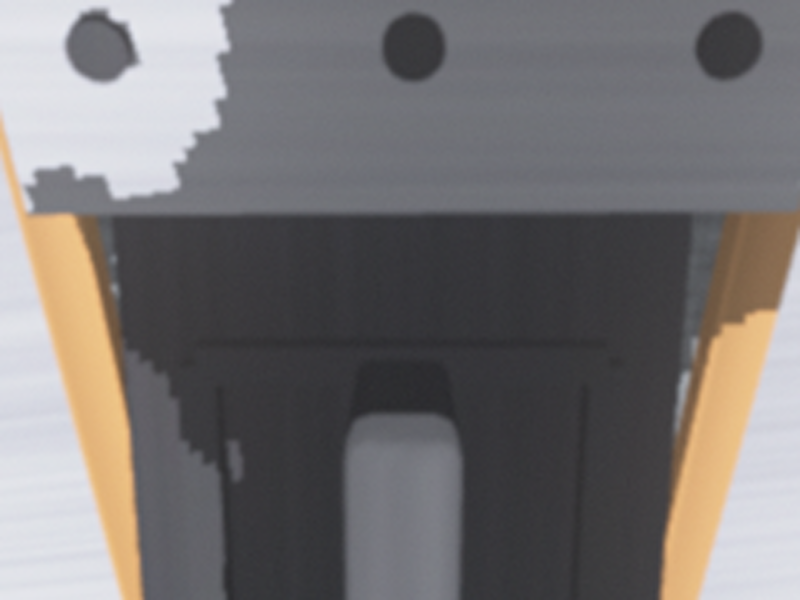

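The plate is centred between the rails with its edge just short of the strip edge. Slide it 20 mm under the strip, then lower to contact.

```bash
python3 -m handwheel '[[[0.025,-0.004,0],[0,0,0],0],[[0.05,-0.007,0],[0,0,0],0],[[0.075,-0.011,0],[0,0,0],0],[[0.1,-0.014,0],[0,0,0],0],[[0.1,-0.014,0],[0,0,0],0]]'|grep -E 'pos|^force'; for r in 1; do python3 -m handwheel '[[[0,0,-0.007],[0,0,0],0],[[0,0,-0.007],[0,0,0],0]]'| grep -E 'pos|^force'; done
python3 -m handwheel '[[[0,0,-0.008],[0,0,0],0],[[0,0,-0.008],[0,0,0],0]]'| grep -E 'pos|^force'
```

```text
tool_pos: [0.5466, 0.2526, 0.0731]
force: [-0.6, 0.4, -9.2]
tool_pos: [0.5458, 0.2529, 0.0718]
force: [-0.3, -0.1, -8.7]
tool_pos: [0.546, 0.2529, 0.0702]
force: [1.1, -1.1, -8.5]
```

```bash
python3 -m handwheel '[[[0,0,-0.008],[0,0,0],0],[[0,0,-0.008],[0,0,0],0]]'| grep -E 'pos|^force'; python3 -m handwheel '[[[0,0,-0.008],[0,0,0],0],[[0,0,-0.008],[0,0,0],0]]'| grep -E 'pos|^force'
```

```text
tool_pos: [0.5461, 0.2528, 0.0693]
force: [-1.6, -0.6, -4.8]
tool_pos: [0.5458, 0.2528, 0.069]
force: [-3.6, 0.5, 4.3]
```

Contact (about 12 N) with the edge ~9 mm under the strip at ~26°. Pivot down gradually.

```bash
python3 -m handwheel '[[[-0.011,0.002,-0.01],[-0.005,-0.03,0],0],[[-0.022,0.003,-0.02],[-0.009,-0.06,0],0],[[-0.033,0.005,-0.03],[-0.014,-0.091,0],0],[[-0.043,0.006,-0.044],[-0.019,-0.125,0],0],[[-0.053,0.008,-0.058],[-0.023,-0.158,0],0],[[-0.063,0.009,-0.073],[-0.028,-0.19,0],0],[[-0.063,0.009,-0.073],[-0.028,-0.19,0],0]]'
python3 - <<'E'
from h import *
s=get_state();Rt=R.from_quat(s['tool_rot']).as_matrix();print(s['tool_pos'],np.degrees(np.arctan2(-Rt[0,2],-Rt[2,2])),s['torque'])
E
```

```text
time_s: 20.88
tool_pos: [0.5302, 0.2552, 0.0534]
tool_rot: [0.995, -0.075, -0.069, -0.004]
force: [-7.0, 0.0, 6.2]
opening: 0.139
grasp_force: 120.1
[0.53019294 0.25520216 0.05343799] 7.9083502626170485 [0.0082283  0.86810285 0.02765395]
```

```bash
python3 -m handwheel '[[[-0.013,0.002,-0.017],[-0.005,-0.034,0],0],[[-0.026,0.004,-0.033],[-0.01,-0.068,0],0],[[-0.035,0.005,-0.042],[-0.013,-0.088,0],0],[[-0.04,0.006,-0.05],[-0.015,-0.102,0],0],[[-0.04,0.006,-0.05],[-0.015,-0.102,0],0],[[-0.04,0.006,-0.05],[-0.015,-0.102,0],0]]'
python3 - <<'E'
from h import *
s=get_state();Rt=R.from_quat(s['tool_rot']).as_matrix();print(s['tool_pos'],np.degrees(np.arctan2(-Rt[0,2],-Rt[2,2])),s['torque'])
c=camera('side');cv2.imwrite('pics/s6.png',cv2.resize(c['pixels'][120:240,220:380],(800,600),interpolation=2))
E
```

```text
time_s: 21.62
tool_pos: [0.5281, 0.2557, 0.0457]
tool_rot: [0.997, -0.076, 0.016, 0.0]
force: [0.0, -1.1, 14.4]
opening: 0.132
grasp_force: 121.7
[0.52811654 0.2556998  0.04573202] -1.8005508306838376 [-0.18401523  0.94678276  0.04478199]
```

View pics/s6.png

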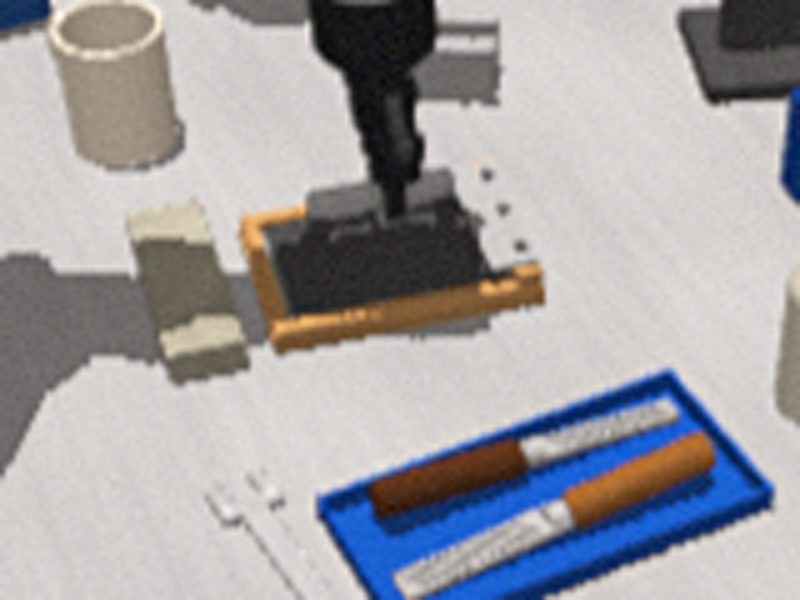

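The plate lies between the rails with the end rail clear, and the load is toward the far end. Relax slightly, then open slowly.

```bash
python3 -m handwheel '[[[0,0,0.006],[0.001,0.01,0],0],[[0,0,0.006],[0.001,0.01,0],0]]' 120|grep -E 'pos|^force'
python3 -c "
from h import *
print(get_state()['torque'])"
python3 -m handwheel '[[[0,0,0],[0,0,0],0],[[0,0,0],[0,0,0],0],[[0,0,0],[0,0,0],0]]' 20
python3 -c "
from h import *
print(get_state()['torque'])"
```

```text
tool_pos: [0.5279, 0.2557, 0.0457]
force: [0.3, -1.0, 10.5]
[-0.12911031  0.29930702  0.02398266]
time_s: 22.3
tool_pos: [0.5279, 0.2557, 0.0457]
tool_rot: [0.997, -0.076, 0.008, 0.001]
force: [0.6, -1.9, 9.8]
opening: 0.136
grasp_force: 121.0
[-0.17162896  0.30018571  0.02405313]
```

```bash
python3 -m handwheel '[[[0,0,0],[0,0,0],0.2],[[0,0,0],[0,0,0],0.3],[[0,0,0],[0,0,0],0.5],[[0,0,0],[0,0,0],0.5],[[0,0,0.1],[0,0,0],0.5],[[0,0,0.3],[0,0,0],0.5],[[0,0,0.6],[0,0,0],0.5],[[0,0,0.9],[0,0,0],0.5],[[0,0,0.9],[0,0,0],0.5]]'
python3 - <<'E'
from h import *
from scipy.optimize import least_squares
s=get_state();c=camera('wrist');M=T('wrist',c,s);tr=lambda p:R.from_euler('z',-171.8,degrees=True).apply(p-[.5207,.254,0]).round(4)
for t,z in(('plate_grip',.062),('plate',.01),('strip_edge',.028),('plate_end_b',.01)):print(t,[(r['conf'],np.round(r['location']),tr(ray(c,M,r['location'],z))) for r in pinpoint('wrist',t)[:2]])
m=masks_of('wrist','plate')[0];k=max(cv2.findContours(m['pixels'].astype('uint8'),0,2)[0],key=cv2.contourArea)
P=np.array([tr(ray(c,M,q[0],.018)) for q in k]);print(m['conf'],'extent lo/hi',np.percentile(P,[1,99],axis=0).round(4))
for n,z in(('wrist',.007),('top',.007)):
    if n=='top':c=camera('top');M=T('top',c)
    print(n,[(r['conf'],ray(c,M,r['location'],z).round(3)) for r in pinpoint(n,'file')[:3]])
for t in('plate_grip',):
    o=[(c,M,pinpoint('top',t)[0]['location'])];c2=camera('side');o.append((c2,T('side',c2),pinpoint('side',t)[0]['location']));print('grip tri',tr(tri(o)))
E
```

```text
time_s: 23.42
tool_pos: [0.5291, 0.2557, 0.2297]
tool_rot: [0.997, -0.076, 0.011, -0.001]
force: [0.9, -0.1, -1.0]
opening: 0.501
grasp_force: 0.0
plate_grip [(0.76, array([326., 189.]), array([-0.0013, -0.0016,  0.062 ]))]
plate [(0.97, array([321., 180.]), array([ 0.0011, -0.0075,  0.01  ])), (0.2, array([326., 113.]), array([-0.0731, -0.0017,  0.01  ]))]
strip_edge [(0.98, array([326., 130.]), array([-0.0562, -0.001 ,  0.028 ]))]
plate_end_b [(0.66, array([328., 237.]), array([ 0.0716, -0.0002,  0.01  ])), (0.55, array([327., 115.]), array([-0.0714,  0.0002,  0.01  ]))]
0.56 extent lo/hi [[-0.0559 -0.0476  0.018 ]
 [ 0.07    0.0449  0.018 ]]
wrist [(0.68, array([0.575, 0.243, 0.007])), (0.56, array([ 0.521, -0.009,  0.007]))]
top [(0.72, array([ 0.271, -0.244,  0.007])), (0.64, array([ 0.522, -0.003,  0.007])), (0.58, array([0.221, 0.295, 0.007]))]
grip tri [-0.0004 -0.0036  0.0647]
```

The plate is centred (grip at −1, −2 mm; far edge at 70 mm, short of the rail), and the file is in the bin.

```bash
python3 -c "
from workcell import finish_job
print(finish_job())"
```

```text
the job is handed in; nothing more can be done
None
```

The job is handed in, with no verdict returned: the file lies in the blue bin's free lane beside the other file, and the spotting plate was tucked under the strip, pivoted down and measured about 1–2 mm off the tray's centre; its flatness was judged only from that fit and the contact forces.

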